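# Fit the double lid to the crock, then take off the cover alone

## Robot

A 6-joint arm with a two-finger parallel gripper is mounted at the origin on a cart in front of the work surface, level with it; the furniture and walls round the work are solid. World frame = base frame: x ahead of the robot, y to its left, z up, the work surface at z = 0. Lengths are in m, angles in rad, forces in N, time in s.
With the tool pointing down it reaches from about 0.275 to 0.85 m from the base axis. Payload 5.2 kg.
Tool frame: the origin (TCP) lies on the centre line of the jaws, within the pads' length; the fingertips stand 17 mm ahead of it and the grasp point (between the pads) lies 2 mm behind it; z points along the fingers, y is the line along which they close (so a half turn about z gives the same grasp; the last joint's range is limited). The gripper opens to 85 mm and grips with 20 to 120 N. Pads are 22 mm wide; open, the fingers measure 114 mm over their backs; the gripper's body (76 mm by 85 mm) begins 54 mm behind the grasp point. The pads swing forward as they close: fully open they stand 13 mm farther back than shut.
Start: joints at [0.899, 0.259, 1.535, -0, 1.348, -0.203], TCP at [0.248, 0.491, 0.248] pointing down, gripper open.
Joint ranges: [-3.14, 3.14], [-0.91, 2.08], [0.19, 2.58], [-1.22, 4.36], [0.22, 2.71], [-3.12, 3.12]. Speed limits (rad/s): [2.57, 2.57, 3.14, 3.14, 3.14, 3.14].

## Interface

Orientations are given as a unit quaternion [w, x, y, z].
In Python, from rig import bot gives the robot as it stands.
- The arm moves only by the shell command python3 -m inch 'ROWS' [OPENING]. ROWS is JSON, a list of rows, each a list of 2 entries, a list of its own where there are three numbers: the shift along the world's x, y, z normalised to -1 to 1, where 1 is 250 mm, then the turn, a rotation vector about the world's x, y, z normalised to -1 to 1, where 1 is 0.5 rad. In form: [[[tx, ty, tz], [ax, ay, az]], ...]. A call has 1 to 12 rows; each row is the pose to reach, as a shift and turn from the pose commanded when the call began; what a row does not reach only later rows make up. A row lasts 1/12 s, in which the tool goes at most 41.7 mm and 7.16 degrees, less where a joint would pass 70% of its speed; a pose out of reach is approached as far as the arm can. A call with a number of a shift or a turn outside -1 to 1 is refused whole. A call with a gripper value outside its range is refused whole. OPENING is the opening, from 0 (shut) to 1 (fully open), set as the call begins (- or left out, the last holds). The fingers move at their own pace and stop on an object; the grip force is fixed at half the most. Time passes only in rows, so rows that repeat a pose let the fingers close. It gives the time, the measured TCP pose, the force, the opening and the grip force at its end, in the units of the state.
- bot.observe(): the state, without advancing time (a new reading comes with each control period).
- bot.read_camera(name): name is "scene" or "side" or "wrist"; returns the picture (420x560x3 uint8, red, green, blue); there is no depth.
- bot.camera_info(name): a dict with "vfov" (degrees; the focal length in pixels is half the picture's height over the tangent of half this angle, whatever the lens; pixels are square), "cx", "cy" (the principal point, pixels), "extrinsics" (4x4, takes a point from camera to world coordinates); the wrist camera has in their place "tool_from_camera" (4x4, takes a point from camera to tool coordinates, whose origin is the TCP and whose axes are the flange's). Camera axes: x right, y down, z forward; pixel columns grow to the right and rows downward; lengths in m; the calibration is good to about 2 mm. A picture is of the moment at which its call begins: read the wrist's pose just before it. camera_info takes no time and is no camera call.
- bot.hand_in(): hands the job in; it is judged then, once.
Trained networks look in the newest picture that a camera, given by its name, has taken for a name from the list of things; names that differ only in an ending like _2 or _b are one class to them, and where a whole thing is asked for, a point or a joint stands for the part that bears it (a point fixed in the world has none). Each returns a list of dicts, best first, with "p" (0 to 1); they miss things now and then, are a little off and sometimes report something else, mostly with a low value. They report only what shows in the picture. A call takes as long as a camera call.
- bot.search_frame(camera, query): "centre" ([column, row] in pixels, amid what is visible of it).
- bot.spot_point(camera, query): "centre" ([column, row] in pixels: a listed point, or the origin of a listed thing).
The state is a dict: "clock": time; "joint_positions": joint angles; "joint_vel": joint speeds; "joint_torque": joint torques, N m; "tool_pos": TCP position; "tool_rot": TCP orientation; "contact_force": force on the tool from outside, world axes, zero at the start; "ft_torque": the same for the moment, N m; "width": finger opening in m; "gripper_force": force on a finger pad.
Only numpy, scipy, OpenCV 4.12 (cv2) and the standard library are available. Lean on these libraries where they do the work, as an engineer would, in place of code of your own. Each camera call takes 0.05 s, during which the arm holds its last target. There are 200 camera calls.

## Task

The crock's double lid stands assembled on the worktop: lift it as one pair by the post in the middle and lower it (do not drop it) into the larger crock, until the inner lid sits on the ledge inside and the outer lid lies on the rim; then let go. Next take the outer lid by its collar and lift it off alone, straight up and fully clear of the post, leaving the inner lid seated in the crock, and finish while still holding the outer lid level above the crock. Keep the two lids together until they are seated, and do not shove the crocks or the things standing about.

Things in the scene. Friction and masses are not known exactly. Their poses are not given: they have to be found in the camera images.
- inner_lid: Wooden inner lid: disc 84 mm across, 12 mm thick, lower edge bevelled 4 mm, with an upright round post 20 mm across in its middle, post top 65 mm above the underside. Origin at the centre of the underside, z up along the post. Starts standing on the worktop, the outer lid lying on its disc; gripping the post lifts both. About 0.16 kg.
- outer_lid: Wooden outer lid: plate 116 mm across, 8 mm thick, with a collar (tube 44 mm outside) in the middle, its top 30 mm above the plate's underside. The inner lid's post passes loosely through its 27 mm hole and stands 23 mm above the collar (19 when seated on the crock). Origin at the centre of the plate's underside, z up; starts 12 mm above the inner lid's origin. About 0.20 kg.
- crock: Larger open crock, white stoneware, two small ears: 102 mm across (122 over ears), 85 mm high, mouth 92 mm wide. A ledge inside, 69 mm above the foot, carries the inner lid (72 mm opening below). Seated, the inner lid's origin is 69 mm and the outer lid's 85 mm above the crock's origin. Origin at the foot's centre, z up. About 1.8 kg, loose.
- small_crock: A smaller open crock of the same white stoneware, 80 mm across, 70 mm high, no ears, too narrow for the lids: not used, leave it alone. The two crocks may change places. Origin at the centre of the foot.
- jar_1: Glass jar with black screw cap, 65 mm across, 86 mm high; bystander. Origin at the centre of its foot.
- tin_1: Low round food tin, 86 mm across, 40 mm high; bystander. Origin at the centre of its foot.
- spice_jar_3: Spice jar with a dark cap, 40 mm across, 105 mm high; bystander. Origin at the centre of its foot.
- teaspoon: Steel fork lying flat, 204 mm long, 28 mm wide, 18 mm high; bystander. Origin at the middle of its underside, x along it.

How it is judged:
On the way, in this order (a step that is already met when the one before it is completed fails the run):
1. the nested pair is lifted off the worktop by the inner lid's post (height (world z) of inner_lid above 0.04 m and contact force between inner_lid and the fingers above 0.5 N and z of outer_lid in the frame of inner_lid below 0.024 m), for 0.1 s.
2. the inner lid is lowered to within 10 mm of the ledge in the larger crock, still in the gripper (z of inner_lid in the frame of crock between 0.06 and 0.079 m and horizontal distance between inner_lid and crock below 0.008 m and contact force between inner_lid and the fingers above 0.5 N), for 0.05 s.
3. the inner lid sits on the ledge, the outer lid lies on the rim, and both are let go (z of inner_lid in the frame of crock below 0.074 m and horizontal distance between inner_lid and crock below 0.008 m and angle between each of inner_lid, outer_lid's own z axis and vertical below 0.06 rad and z of outer_lid in the frame of crock below 0.09 m and contact force between each of inner_lid, outer_lid and the fingers below 0.1 N), for 0.2 s.
At the end, for the whole second after the job is handed in: Inner lid untouched and level on the ledge (height within 5 mm, centre within 8 mm); outer lid held still by the fingers, level within 8 degrees, centre within 50 mm of the crock's, underside 138 mm or more above the crock's foot (post top is at 134), touching neither crock nor inner lid (z of inner_lid in the frame of crock between 0.064 and 0.074 m and horizontal distance between inner_lid and crock below 0.008 m and angle between each of inner_lid, crock's own z axis and vertical below 0.06 rad and z of outer_lid in the frame of crock above 0.138 m and horizontal distance between outer_lid and crock below 0.05 m and angle between outer_lid's own z axis and vertical below 0.15 rad and linear speed of outer_lid below 0.03 m/s and contact force between outer_lid and the fingers above 1 N and contact force between outer_lid and inner_lid below 0.1 N and contact force between outer_lid and crock below 0.1 N and contact force between inner_lid and the arm below 0.1 N and contact force between inner_lid and the fingers below 0.1 N); the arm keeps its last pose, push and grip.
It fails at once if the outer lid is drawn more than 12 mm off the inner lid while the inner lid is not seated in the crock (z of outer_lid in the frame of inner_lid above 0.024 m and not (z of inner_lid in the frame of crock below 0.074 m and horizontal distance between inner_lid and crock below 0.008 m and angle between inner_lid's own z axis and vertical below 0.06 rad)).
It fails at once if a lid is tipped over (more than about 30 degrees) (angle between any of inner_lid, outer_lid's own z axis and vertical above 0.5 rad).
It fails at once if the crock is shoved more than 30 mm (distance of crock from where it was at the start of the episode above 0.03 m).
It fails at once if a bystander is moved more than 30 mm (distance of any of small_crock, jar_1, tin_1, spice_jar_3, teaspoon from where it was at the start of the episode above 0.03 m).
It also fails if it takes over 50 s, if anything falls off the work surface, if the arm or the gripper's body presses on something with over 40 N, if the wrist force passes 120 N, or if a joint passes its speed limit or range.

## Working session

There is one attempt and no reset: what is moved stays moved. The work goes in short steps, Python scripts to look and compute and a shell command to move; the robot and the scene stay as the last step left them, time stands still between calls to the robot, and variables do not carry over. Pictures are saved under pics/ and viewed, at most 10 in all, crops included, and the job is handed in when it is done.

```bash
mkdir -p pics
cat > h.py <<'E'
import numpy as np, cv2
from rig import bot
from scipy.spatial.transform import Rotation as R
def cam(n):
    i=bot.camera_info(n); f=210/np.tan(np.radians(i['vfov']/2))
    if 'extrinsics' in i: T=np.array(i['extrinsics'])
    else:
        s=bot.observe(); q=s['tool_rot']; W=np.eye(4); W[:3,:3]=R.from_quat([q[1],q[2],q[3],q[0]]).as_matrix(); W[:3,3]=s['tool_pos']
        T=W@np.array(i['tool_from_camera'])
    return f,i['cx'],i['cy'],T
def ray(c,px):
    f,cx,cy,T=c; d=T[:3,:3]@np.array([(px[0]-cx)/f,(px[1]-cy)/f,1]); return T[:3,3],d
def at_z(c,px,z):
    o,d=ray(c,px); return o+d*(z-o[2])/d[2]
def proj(c,P):
    f,cx,cy,T=c; p=T[:3,:3].T@(np.array(P)-T[:3,3]); return np.array([cx+f*p[0]/p[2],cy+f*p[1]/p[2]])
def tri(rs):
    A=np.zeros((3,3));b=np.zeros(3)
    for o,d in rs:
        d=d/np.linalg.norm(d);M=np.eye(3)-np.outer(d,d);A+=M;b+=M@o
    return np.linalg.solve(A,b)
E
python3 - <<'E'
from h import *
ims=[]
for n in ['scene','side']:
    im=bot.read_camera(n); ims.append(im); c=cam(n); print(n,c[3][:3,3].round(3))
    cv2.imwrite(f'pics/{n}0.png',im[:,:,::-1])
    for q in ['inner_lid','outer_lid','crock','small_crock','jar_1','tin_1','spice_jar_3','teaspoon']:
        for r in bot.spot_point(n,q)[:2]:
            print(n,q,round(r['p'],2),np.round(r['centre']),at_z(c,r['centre'],0.012 if q=='outer_lid' else 0).round(3))
print(bot.observe())
E
```

```text
scene [0.031 0.273 0.665]
scene inner_lid 0.69 [180. 326.] [0.475 0.236 0.   ]
scene outer_lid 0.59 [176. 326.] [0.471 0.243 0.012]
scene crock 0.66 [414. 220.] [ 0.459 -0.309  0.   ]
scene small_crock 0.89 [304. 226.] [ 0.572 -0.088  0.   ]
scene jar_1 0.72 [204. 202.] [0.759 0.07  0.   ]
scene tin_1 0.95 [153. 244.] [0.691 0.217 0.   ]
scene tin_1 0.17 [207. 201.] [0.76  0.064 0.   ]
scene spice_jar_3 0.74 [304. 168.] [ 0.746 -0.2    0.   ]
scene teaspoon 0.91 [331. 280.] [ 0.419 -0.054  0.   ]
side [ 0.279 -0.672  0.538]
side inner_lid 0.52 [198. 186.] [0.475 0.237 0.   ]
side outer_lid 0.71 [320. 188.] [0.754 0.062 0.012]
side outer_lid 0.7 [195. 182.] [0.47  0.239 0.012]
side crock 0.79 [289. 342.] [ 0.468 -0.316  0.   ]
side small_crock 0.67 [285. 241.] [ 0.581 -0.08   0.   ]
side jar_1 0.72 [197. 186.] [0.475 0.239 0.   ]
side jar_1 0.65 [320. 189.] [0.761 0.074 0.   ]
side tin_1 0.98 [272. 171.] [0.69  0.221 0.   ]
side spice_jar_3 0.86 [383. 249.] [ 0.756 -0.195  0.   ]
side teaspoon 0.59 [212. 254.] [ 0.423 -0.049  0.   ]
{'clock': 0.9, 'joint_positions': array([ 8.99208351e-01,  2.58549912e-01,  1.53500162e+00, -2.06132029e-05,
        1.34802852e+00, -2.02795695e-01]), 'joint_vel': array([ 0.00022204, -0.00097801,  0.00128388,  0.00078814,  0.00205334,
        0.00106186]), 'joint_torque': array([-3.10852565e-04, -4.45907629e+01, -2.90893650e+01, -3.42360308e-04,
        6.38350739e-04,  1.91673212e-05]), 'tool_pos': array([0.248473  , 0.49066507, 0.24833607]), 'tool_rot': array([1.17750031e-05, 2.32253466e-01, 9.72655297e-01, 1.45385807e-06]), 'contact_force': array([-0.09306787, -0.34862594, -0.11795952]), 'ft_torque': array([ 0.00142537, -0.0189695 , -0.01761499]), 'gripper_force': 0.0, 'width': 0.08536845732118044}
```

View pics/scene0.png

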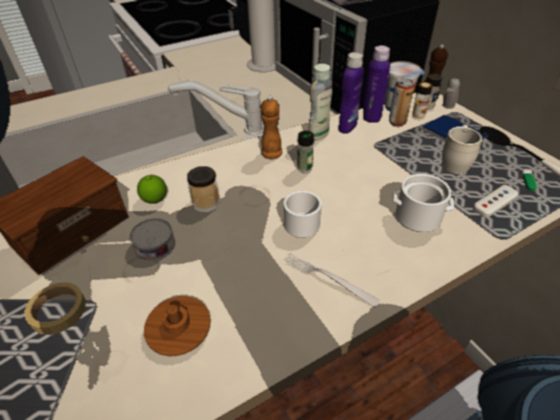

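View pics/side0.png

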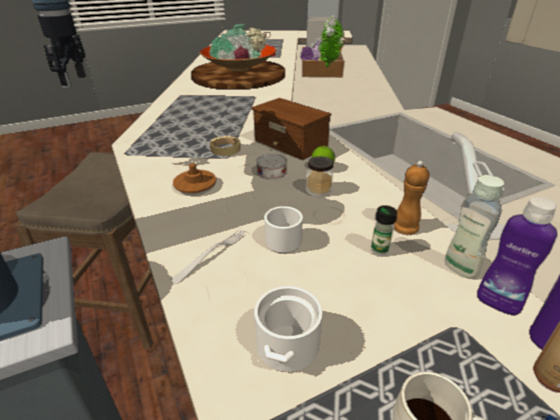

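The pair is at about (0.475, 0.237), and at (178,325) in the scene picture. The larger, eared crock is at about (0.465, -0.313), pixel (423,203). The small crock at (302,214) sits between them, with the fork in front. I'll move above the pair and check with the wrist camera.

```bash
python3 -m inch '[[[0.9,-1,0],[0,0,0]],[[0.9,-1,0],[0,0,0]],[[0.9,-1,0],[0,0,0]],[[0.9,-1,0],[0,0,0]],[[0.9,-1,0],[0,0,0]],[[0.9,-1,0],[0,0,0]],[[0.9,-1,0],[0,0,0]],[[0.9,-1,0],[0,0,0]],[[0.9,-1,0],[0,0,0]],[[0.9,-1,0],[0,0,0]],[[0.9,-1,0],[0,0,0]]]' 0.55
cat > w.py <<'E'
from h import *
import sys
name=sys.argv[1]
c=cam('wrist'); im=bot.read_camera('wrist'); cv2.imwrite(f'pics/{name}.png',im[:,:,::-1])
print(bot.observe()['tool_pos'].round(4),c[3][:3,3].round(3),c[3][:3,2].round(2))
for a in sys.argv[2:]:
    q,z=a.split(':')
    for r in bot.spot_point('wrist',q)[:2]: print(q,round(r['p'],2),np.round(r['centre'],1),at_z(c,r['centre'],float(z)).round(4))
E
python3 w.py w1 inner_lid:0 outer_lid:0.012
```

```text
clock: 1.82
tool_pos: [0.4732, 0.2407, 0.2481]
tool_rot: [-0.001, 0.233, 0.972, 0.0]
contact_force: [-0.3, 0.2, -0.7]
width: 0.0468
gripper_force: 0.0
[0.4727 0.2414 0.2482] [0.413 0.272 0.373] [ 0.24 -0.12 -0.96]
inner_lid 0.9 [279.8 177.6] [0.4718 0.2418 0.    ]
outer_lid 0.98 [282.8 179.1] [0.4729 0.245  0.012 ]
```

View pics/w1.png

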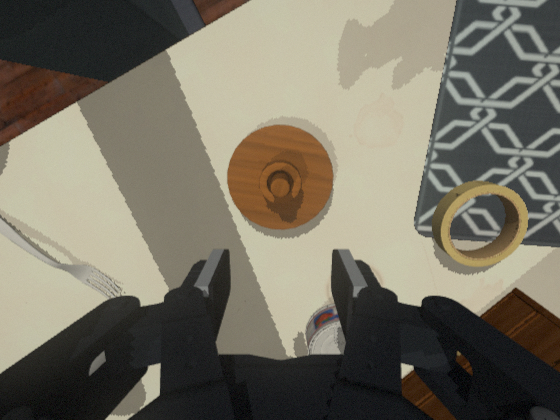

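The plate is a clean disc centred near (280,177), and the post top is near (280,187). I'll refine both from the colour segmentation.

Run:
```python
from h import *
c=cam('wrist'); im=cv2.imread('pics/w1.png'); h=cv2.cvtColor(im,cv2.COLOR_BGR2HSV)
m=((h[:,:,0]<20)&(h[:,:,1]>120)).astype(np.uint8)*255; 
cs=cv2.findContours(m,cv2.RETR_EXTERNAL,cv2.CHAIN_APPROX_NONE)[0]
k=[x for x in cs if cv2.pointPolygonTest(x,(250,190),False)>=0][0]
hull=cv2.convexHull(k)[:,0,:]; P=np.array([at_z(c,p,0.02)[:2] for p in hull],np.float32)
print(cv2.minEnclosingCircle(P), cv2.fitEllipse(P))
for px in [(280,187),(280,189)]: print(at_z(c,px,0.065))
cv2.imwrite('pics/crop.png',cv2.resize(im[110:250,210:350],(560,560),interpolation=cv2.INTER_CUBIC))
```

```text
((0.4692534804344177, 0.24399268627166748), 0.05719225853681564) ((0.4692719280719757, 0.24390998482704163), (0.11356782168149948, 0.1137484759092331), 71.12879943847656)
[0.46901459 0.24444257 0.065     ]
[0.47075064 0.24356794 0.065     ]
```

View pics/crop.png

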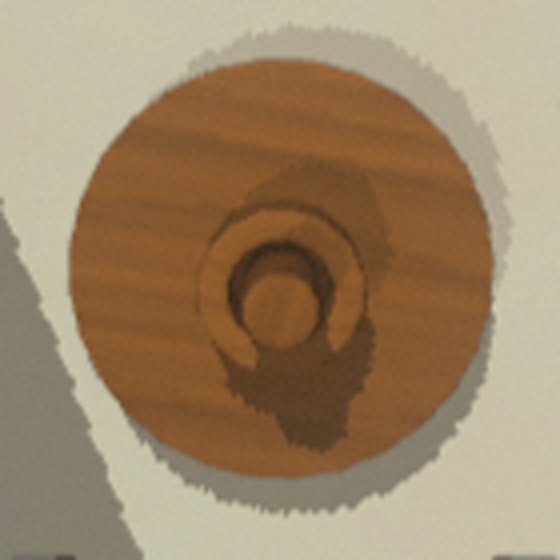

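The post is at (0.4695, 0.244). I'll descend to TCP z of about 0.0625, then close.

```bash
python3 -m inch '[[[-0.016,0.014,-0.15],[0,0,0]],[[-0.016,0.014,-0.3],[0,0,0]],[[-0.016,0.014,-0.44],[0,0,0]],[[-0.016,0.014,-0.54],[0,0,0]],[[-0.016,0.014,-0.62],[0,0,0]],[[-0.016,0.014,-0.68],[0,0,0]],[[-0.016,0.014,-0.72],[0,0,0]],[[-0.016,0.014,-0.74],[0,0,0]],[[-0.016,0.014,-0.74],[0,0,0]],[[-0.016,0.014,-0.74],[0,0,0]]]'
python3 -m inch '[[[0,0,0],[0,0,0]],[[0,0,0],[0,0,0]],[[0,0,0],[0,0,0]],[[0,0,0],[0,0,0]],[[0,0,0],[0,0,0]],[[0,0,0],[0,0,0]]]' 0
python3 w.py w2
```

```text
clock: 2.8
tool_pos: [0.4697, 0.2448, 0.064]
tool_rot: [0.0, 0.232, 0.973, 0.0]
contact_force: [-0.1, 0.7, 0.7]
width: 0.0469
gripper_force: 0.0
clock: 3.3
tool_pos: [0.47, 0.2442, 0.0646]
tool_rot: [0.001, 0.232, 0.973, 0.0]
contact_force: [-1.3, -0.8, 6.1]
width: 0.0173
gripper_force: 58.5
[0.4701 0.2442 0.0646] [0.409 0.276 0.189] [ 0.24 -0.12 -0.96]
```

View pics/w2.png

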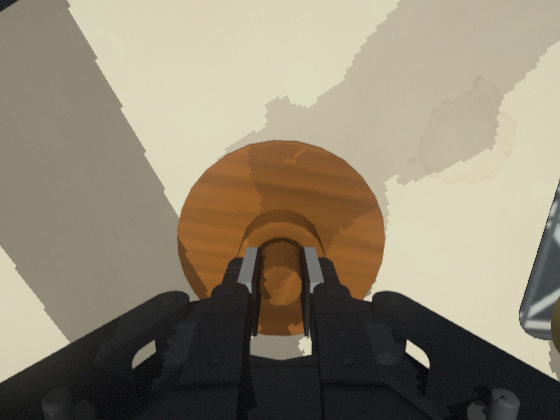

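The fingers hold the post (58 N), with the outer lid still lying flat around it. I'll lift slowly.

```bash
python3 -m inch '[[[0,0,0.02],[0,0,0]],[[0,0,0.06],[0,0,0]],[[0,0,0.12],[0,0,0]],[[0,0,0.18],[0,0,0]],[[0,0,0.26],[0,0,0]],[[0,0,0.34],[0,0,0]],[[0,0,0.42],[0,0,0]],[[0,0,0.5],[0,0,0]],[[0,0,0.55],[0,0,0]],[[0,0,0.58],[0,0,0]],[[0,0,0.6],[0,0,0]],[[0,0,0.6],[0,0,0]]]'
python3 - <<'E'
from h import *
im=bot.read_camera('scene'); cv2.imwrite('pics/s1.png',cv2.resize(im[150:400,60:510,::-1],(792,440)))
print(bot.observe())
c=cam('scene')
for q,z in [('inner_lid',.15),('outer_lid',.16),('crock',0)]:
    for r in bot.spot_point('scene',q)[:1]: print(q,r,at_z(c,r['centre'],z))
E
```

```text
clock: 4.35
tool_pos: [0.4696, 0.2442, 0.2142]
tool_rot: [0.001, 0.232, 0.973, 0.0]
contact_force: [0.0, -0.0, -4.4]
width: 0.0178
gripper_force: 58.8
{'clock': 4.4, 'joint_positions': array([ 2.68609506e-01,  2.47784246e-01,  1.63840274e+00,  4.93621217e-05,
        1.25559602e+00, -8.33344236e-01]), 'joint_vel': array([ 0.00019655,  0.01715696,  0.0202463 ,  0.0018051 , -0.00762208,
        0.00018904]), 'joint_torque': array([ 4.32643353e-02, -4.60613394e+01, -3.02994168e+01, -3.82129787e-03,
        7.61858281e-02,  3.38001712e-05]), 'tool_pos': array([0.46926356, 0.24410767, 0.21323881]), 'tool_rot': array([-9.46994828e-05,  2.32287588e-01,  9.72647144e-01, -2.53258449e-05]), 'contact_force': array([ 0.13467095, -1.24343606, -4.69150563]), 'ft_torque': array([0.04279454, 0.00843937, 0.01266266]), 'gripper_force': 58.80679428577423, 'width': 0.017890052174577786}
crock {'centre': [416.5, 217.6], 'p': 0.81} [ 0.46134243 -0.3195322   0.        ]
```

View pics/s1.png

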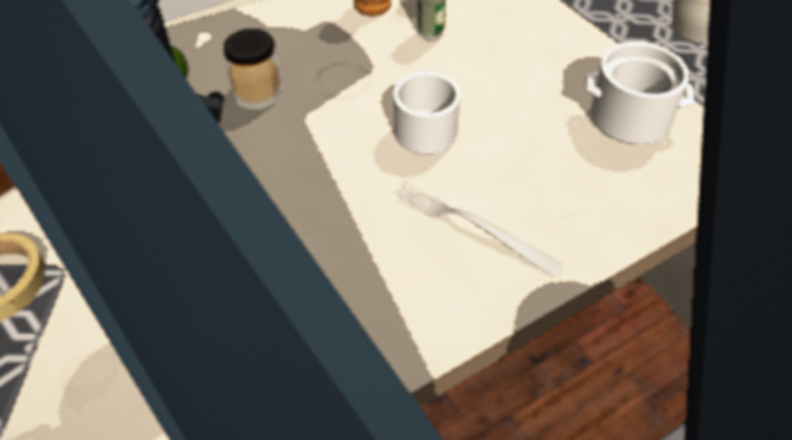

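The pair is up together (-4.5 N is about both lids), and the crocks are clear in view. I'll carry it to a spot beside the crock from which the wrist camera can see its mouth.

```bash
python3 -m inch '[[[0.01,-0.05,0],[0,0,0]],[[0.03,-0.13,0],[0,0,0]],[[0.05,-0.22,0],[0,0,0]],[[0.07,-0.32,0],[0,0,0]],[[0.09,-0.42,0],[0,0,0]],[[0.11,-0.52,0],[0,0,0]],[[0.13,-0.62,0],[0,0,0]],[[0.15,-0.72,0],[0,0,0]],[[0.17,-0.82,0],[0,0,0]],[[0.18,-0.91,0],[0,0,0]],[[0.18,-0.97,0],[0,0,0]],[[0.18,-1,0],[0,0,0]]]'
python3 -m inch '[[[0.02,-0.06,0],[0,0,0]],[[0.04,-0.15,0],[0,0,0]],[[0.06,-0.25,0],[0,0,0]],[[0.08,-0.35,0],[0,0,0]],[[0.1,-0.45,0],[0,0,0]],[[0.12,-0.55,0],[0,0,0]],[[0.14,-0.64,0],[0,0,0]],[[0.15,-0.71,0],[0,0,0]],[[0.16,-0.76,0],[0,0,0]],[[0.16,-0.8,0],[0,0,0]],[[0.16,-0.8,0],[0,0,0]],[[0.16,-0.8,0],[0,0,0]]]'
python3 w.py w3 crock:0 small_crock:0 inner_lid:0.15 outer_lid:0.162
```

```text
clock: 5.55
tool_pos: [0.5142, -0.0086, 0.2126]
tool_rot: [-0.001, 0.233, 0.972, -0.001]
contact_force: [-0.3, 1.1, -4.0]
width: 0.018
gripper_force: 59.0
clock: 6.55
tool_pos: [0.5541, -0.2054, 0.213]
tool_rot: [-0.0, 0.232, 0.973, 0.0]
contact_force: [-0.5, 0.5, -4.4]
width: 0.0174
gripper_force: 59.0
[ 0.5542 -0.2048  0.2131] [ 0.494 -0.174  0.338] [ 0.24 -0.12 -0.96]
crock 0.56 [137.9 156.7] [ 0.4628 -0.3203  0.    ]
small_crock 0.96 [397.6 150.4] [ 0.5763 -0.0821  0.    ]
inner_lid 0.66 [281.  235.2] [ 0.5552 -0.2043  0.15  ]
outer_lid 0.62 [281.7 242.7] [ 0.5555 -0.204   0.162 ]
```

View pics/w3.png

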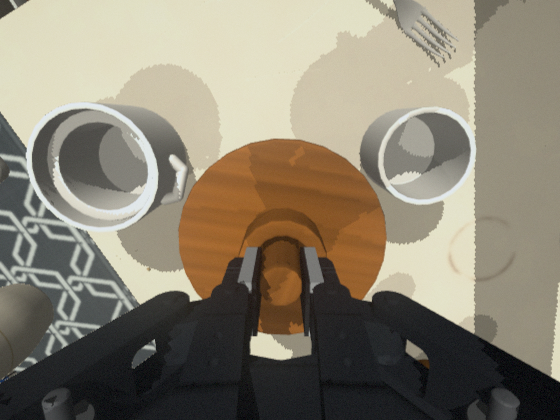

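The crock's rim is visible at about (92,167), and the pair hangs level. I'll fit the rim in the z=0.085 plane.

Run:
```python
from h import *
from scipy.optimize import minimize
c=cam('wrist'); im=cv2.imread('pics/w3.png'); g=cv2.GaussianBlur(im.min(2).astype(np.float32),(3,3),0)
def score(p,z=.085):
    a=np.linspace(0,2*np.pi,180); s=0
    def samp(r):
        q=np.array([proj(c,(p[0]+r*np.cos(t),p[1]+r*np.sin(t),z)) for t in a],np.float32)
        return cv2.remap(g,q[:,:1].copy(),q[:,1:].copy(),cv2.INTER_LINEAR)
    return samp(.0485).mean()-0.5*np.clip(samp(.0535),0,255).mean()-.5*samp(.0435).mean()
best=max(((score((x,y)),x,y) for x in np.arange(.445,.48,.0025) for y in np.arange(-.34,-.30,.0025)))
print(best)
r=minimize(lambda p:-score(p),best[1:],method='Nelder-Mead',options=dict(initial_simplex=[[best[1],best[2]],[best[1]+.002,best[2]],[best[1],best[2]+.002]]));print(r.x,-r.fun)
x,y=r.x;v=im.copy()
for rad in(.046,.051):
  for t in np.linspace(0,6.28,300):
    u=proj(c,(x+rad*np.cos(t),y+rad*np.sin(t),.085)).round().astype(int);v[u[1],u[0]]=(0,0,255)
cv2.imwrite('pics/fit.png',cv2.resize(v[90:250,10:210],(800,600)))
print([proj(c,(.5542,-.2048,.149+.012+.0)).round()])
# lid plate fit: dist of tilted/offset
h=cv2.cvtColor(im,cv2.COLOR_BGR2HSV);m=((h[:,:,0]<20)&(h[:,:,1]>120)).astype(np.uint8)
k=max(cv2.findContours(m,0,1)[0],key=cv2.contourArea)[:,0,:];k=k[k[:,1]<235]
P=np.array([at_z(c,p,.1685) for p in k])[:,:2]
A=np.c_[2*P,np.ones(len(P))];s=np.linalg.lstsq(A,(P**2).sum(1),rcond=None)[0];print('plate',s[:2],np.sqrt(s[2]+s[0]**2+s[1]**2))
```

```text
(np.float32(77.862366), np.float64(0.4625), np.float64(-0.32))
[ 0.46333222 -0.32094932] 83.53448486328125
[array([278., 240.])]
plate [ 0.55456443 -0.20267416] 0.05654924466151215
```

View pics/fit.png

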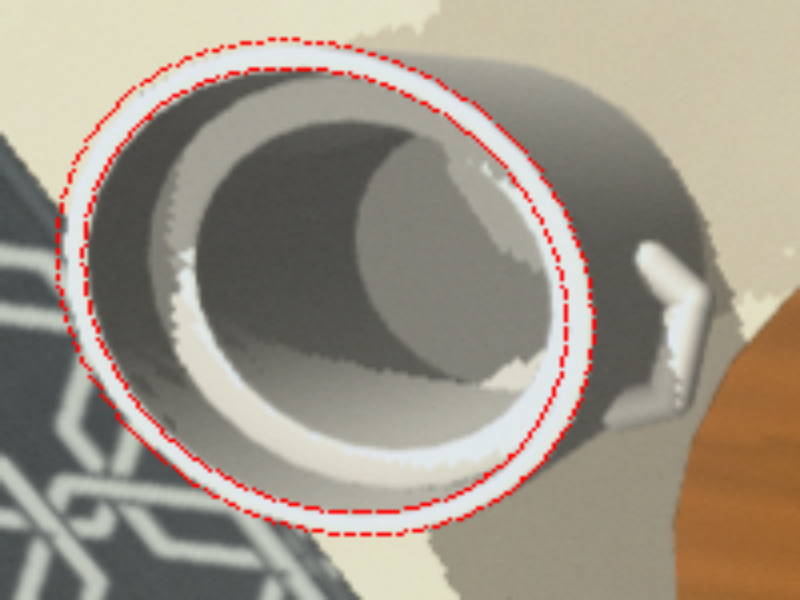

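The fit matches well: crock axis at (0.4633, -0.3209). I'll move over it and lower to about 10 mm above the rim.

```bash
python3 -m inch '[[[-0.04,-0.05,0],[0,0,0]],[[-0.11,-0.14,0],[0,0,0]],[[-0.18,-0.23,0],[0,0,0]],[[-0.25,-0.32,0],[0,0,0]],[[-0.31,-0.39,0],[0,0,0]],[[-0.35,-0.44,0],[0,0,0]],[[-0.365,-0.462,-0.03],[0,0,0]],[[-0.365,-0.462,-0.09],[0,0,0]],[[-0.365,-0.462,-0.15],[0,0,0]],[[-0.365,-0.462,-0.2],[0,0,0]],[[-0.365,-0.462,-0.2],[0,0,0]],[[-0.365,-0.462,-0.2],[0,0,0]]]'
python3 - <<'E'
from h import *
print(bot.observe()['tool_pos'])
for n in ['scene','side']:
    im=bot.read_camera(n); c=cam(n)
    for q,z in [('inner_lid',.098),('outer_lid',.11),('crock',0)]:
        for r in bot.spot_point(n,q)[:1]: print(n,q,r,at_z(c,r['centre'],z).round(4))
    u=proj(c,(.4633,-.3209,.1)).astype(int); 
    x0=max(u[0]-100,0); y0=max(u[1]-90,0); v=cv2.resize(im[y0:y0+150,x0:x0+200,::-1],(400,300),interpolation=cv2.INTER_CUBIC)
    if v.shape!=(300,400,3): v=cv2.resize(v,(400,300))
    cv2.imwrite(f'pics/{n}2.png',v)
cv2.imwrite('pics/both2.png',np.hstack([cv2.imread('pics/scene2.png'),cv2.imread('pics/side2.png')]))
E
```

```text
clock: 7.8
tool_pos: [0.4633, -0.3201, 0.1625]
tool_rot: [-0.001, 0.232, 0.973, 0.001]
contact_force: [0.6, 0.1, -3.6]
width: 0.0177
gripper_force: 59.1
[ 0.46325245 -0.32008463  0.16246114]
scene outer_lid {'centre': [425.1, 179.7], 'p': 0.55} [ 0.4641 -0.3158  0.11  ]
scene crock {'centre': [415.2, 215.5], 'p': 0.87} [ 0.4679 -0.3218  0.    ]
side outer_lid {'centre': [289.7, 299.3], 'p': 0.76} [ 0.4638 -0.3244  0.11  ]
```

View pics/both2.png

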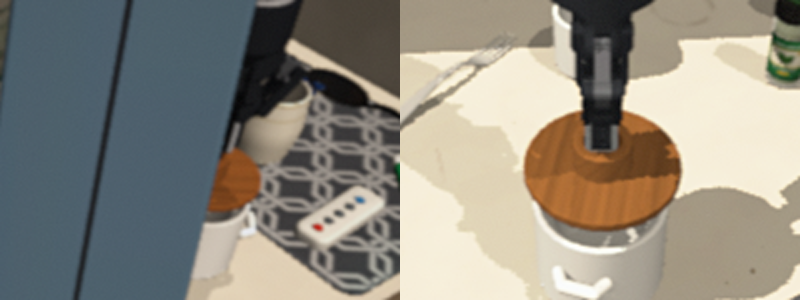

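The pair is level and centred over the crock in the side view. I'll lower slowly toward the ledge.

```bash
python3 -m inch '[[[0,-0.003,-0.015],[0,0,0]],[[0,-0.003,-0.03],[0,0,0]],[[0,-0.003,-0.042],[0,0,0]],[[0,-0.003,-0.054],[0,0,0]],[[0,-0.003,-0.066],[0,0,0]],[[0,-0.003,-0.076],[0,0,0]],[[0,-0.003,-0.086],[0,0,0]],[[0,-0.003,-0.094],[0,0,0]],[[0,-0.003,-0.1],[0,0,0]],[[0,-0.003,-0.1],[0,0,0]],[[0,-0.003,-0.1],[0,0,0]]]'
```

```text
clock: 9.12
tool_pos: [0.4632, -0.3221, 0.1383]
tool_rot: [-0.0, 0.232, 0.973, 0.0]
contact_force: [-0.1, -0.5, -4.9]
width: 0.0179
gripper_force: 59.1
```

```bash
python3 -m inch '[[[0,0,-0.004],[0,0,0]],[[0,0,-0.008],[0,0,0]],[[0,0,-0.012],[0,0,0]],[[0,0,-0.014],[0,0,0]],[[0,0,-0.016],[0,0,0]],[[0,0,-0.016],[0,0,0]]]'; python3 -m inch '[[[0,0,-0.002],[0,0,0]],[[0,0,-0.004],[0,0,0]],[[0,0,-0.006],[0,0,0]],[[0,0,-0.006],[0,0,0]]]'
```

```text
clock: 9.62
tool_pos: [0.4633, -0.3221, 0.1344]
tool_rot: [0.0, 0.232, 0.973, -0.0]
contact_force: [-0.4, 0.6, -2.0]
width: 0.0174
gripper_force: 59.3
clock: 9.95
tool_pos: [0.4633, -0.3222, 0.1336]
tool_rot: [0.0, 0.232, 0.973, -0.0]
contact_force: [-2.4, 1.3, 5.7]
width: 0.0178
gripper_force: 60.2
```

Contact came at the expected height, so the pair is seated. I'll release and rise.

```bash
python3 -m inch '[[[0,0,0],[0,0,0]],[[0,0,0],[0,0,0]],[[0,0,0],[0,0,0]],[[0,0,0.01],[0,0,0]],[[0,0,0.04],[0,0,0]],[[0,0,0.1],[0,0,0]],[[0,0,0.18],[0,0,0]],[[0,0,0.26],[0,0,0]],[[0,0,0.34],[0,0,0]],[[0,0,0.4],[0,0,0]],[[0,0,0.4],[0,0,0]],[[0,0,0.4],[0,0,0]]]' 0.5
python3 w.py w4 inner_lid:0.069 outer_lid:0.085
python3 - <<'E'
from h import *
c=cam('wrist'); im=cv2.imread('pics/w4.png'); h=cv2.cvtColor(im,cv2.COLOR_BGR2HSV);m=((h[:,:,0]<20)&(h[:,:,1]>120)).astype(np.uint8)
k=max(cv2.findContours(m,0,1)[0],key=cv2.contourArea)[:,0,:];k=k[k[:,1]<235]
P=np.array([at_z(c,p,.093) for p in k])[:,:2]
A=np.c_[2*P,np.ones(len(P))];s=np.linalg.lstsq(A,(P**2).sum(1),rcond=None)[0];print('plate',s[:2],np.sqrt(s[2]+s[0]**2+s[1]**2))
v=im.copy()
for x in [(.4633,-.3215,.134,.01,(0,0,255)),(s[0],s[1],.115,.022,(255,0,0)),(s[0],s[1],.115,.0135,(255,0,0))]:
  for t in np.linspace(0,6.28,200):
    u=proj(c,(x[0]+x[3]*np.cos(t),x[1]+x[3]*np.sin(t),x[2])).round().astype(int);v[u[1],u[0]]=x[4]
cv2.imwrite('pics/w4v.png',cv2.resize(v[90:330,140:420],(700,600)))
E
```

```text
clock: 10.95
tool_pos: [0.4636, -0.3225, 0.234]
tool_rot: [0.001, 0.232, 0.973, -0.001]
contact_force: [0.7, 0.0, -0.4]
width: 0.0426
gripper_force: 0.0
[ 0.4631 -0.322   0.2327] [ 0.403 -0.291  0.359] [ 0.24 -0.12 -0.96]
inner_lid 0.8 [280.7 194.7] [ 0.4638 -0.3212  0.069 ]
outer_lid 0.78 [282.9 198.4] [ 0.4642 -0.3193  0.085 ]
plate [ 0.46228975 -0.31781081] 0.05590893188397163
```

View pics/w4v.png

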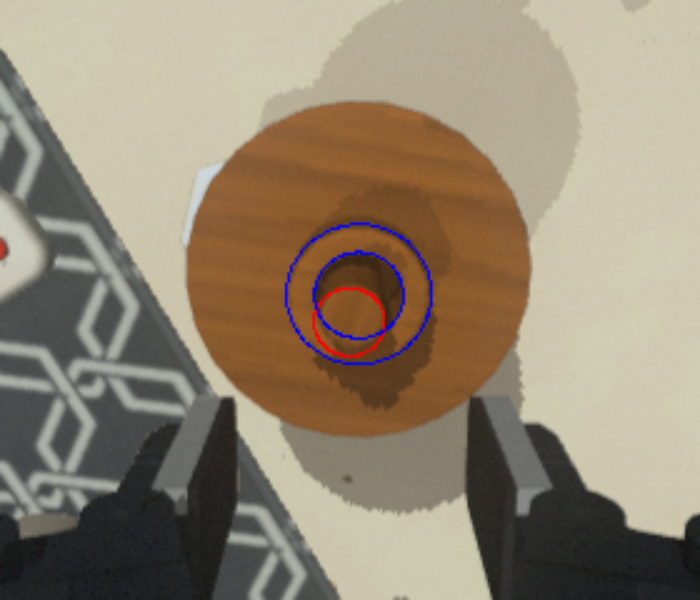

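The pair is seated with the outer lid flat on the rim and the post inside the collar hole. I'll refine the collar centre using the whole plate outline.

Run:
```python
from h import *
c=cam('wrist'); im=cv2.imread('pics/w4.png'); h=cv2.cvtColor(im,cv2.COLOR_BGR2HSV);m=((h[:,:,0]<20)&(h[:,:,1]>120)).astype(np.uint8)
k=max(cv2.findContours(m,0,1)[0],key=cv2.contourArea)[:,0,:]; k=cv2.convexHull(k)[:,0,:]
print(k.min(0),k.max(0),len(k))
P=np.array([at_z(c,p,.093) for p in k])[:,:2].astype(np.float32)
print(cv2.minEnclosingCircle(P),cv2.fitEllipse(P))
for px in [(281,221),(282,221)]: print('post',at_z(c,px,.134))
```

```text
[215 131] [351 264] 50
((0.4625163972377777, -0.31771644949913025), 0.056729868054389954) ((0.46246030926704407, -0.317838579416275), (0.11258547753095627, 0.11284569650888443), 75.08623504638672)
post [ 0.46549417 -0.32125391  0.134     ]
post [ 0.46581343 -0.3206233   0.134     ]
```

```bash
python3 -m inch '[[[0,0.009,0],[0,0,0]],[[0,0.009,0],[0,0,0]],[[0,0.009,-0.06],[0,0,0]],[[0,0.009,-0.14],[0,0,0]],[[0,0.009,-0.22],[0,0,0]],[[0,0.009,-0.3],[0,0,0]],[[0,0.009,-0.36],[0,0,0]],[[0,0.009,-0.41],[0,0,0]],[[0,0.009,-0.44],[0,0,0]],[[0,0.009,-0.46],[0,0,0]],[[0,0.009,-0.46],[0,0,0]],[[0,0.009,-0.46],[0,0,0]]]' 0.8
python3 -m inch '[[[0,0,0],[0,0,0]],[[0,0,0],[0,0,0]],[[0,0,0],[0,0,0]],[[0,0,0],[0,0,0]],[[0,0,0],[0,0,0]],[[0,0,0],[0,0,0]]]' 0
```

```text
clock: 12.1
tool_pos: [0.4634, -0.32, 0.118]
tool_rot: [0.0, 0.232, 0.973, -0.0]
contact_force: [0.1, 0.7, 0.1]
width: 0.0683
gripper_force: 0.0
clock: 12.6
tool_pos: [0.4638, -0.3203, 0.1193]
tool_rot: [0.001, 0.232, 0.973, -0.001]
contact_force: [-1.1, 1.2, 5.6]
width: 0.0412
gripper_force: 60.1
```

The collar is gripped (41 mm reading, 60 N). I'll lift straight up, checking the weight partway.

```bash
python3 -m inch '[[[0,0,0.01],[0,0,0]],[[0,0,0.02],[0,0,0]],[[0,0,0.03],[0,0,0]],[[0,0,0.04],[0,0,0]],[[0,0,0.04],[0,0,0]],[[0,0,0.04],[0,0,0]]]'
```

```text
clock: 13.1
tool_pos: [0.4632, -0.3198, 0.1278]
tool_rot: [0.0, 0.232, 0.973, -0.0]
contact_force: [-0.6, -0.0, -4.0]
width: 0.0411
gripper_force: 60.9
```

The reading of -4 N is more than the outer lid alone should weigh. I'll average it and look at the side view numerically before going on.

Run:
```python
from h import *
F=[];T=[]
for i in range(8):
    im=bot.read_camera('side'); s=bot.observe(); F.append(s['contact_force']); T.append(s['ft_torque'])
print(np.mean(F,0),np.std(F,0),np.mean(T,0)); print(s['tool_pos'],s['width'])
c=cam('side')
for q,z in [('inner_lid',.069),('outer_lid',.094),('crock',0)]:
    for r in bot.spot_point('side',q)[:1]: print(q,r,at_z(c,r['centre'],z).round(4), proj(c,(.4633,-.3205,z)))
cv2.imwrite('pics/s5.png',im[:,:,::-1])
# column profile below plate's near edge (towards camera), gap rim/plate
for z in(.085,.093): print(z,proj(c,(.4633-.0,-.3205-.05,z)))
```

```text
[ 0.02731     0.21928605 -2.88407019] [0.4125366  0.30581673 0.45216064] [0.00322516 0.00919066 0.01390562]
[ 0.46318824 -0.31977476  0.1277039 ] 0.0410990161209687
outer_lid {'centre': [289.2, 303.9], 'p': 0.92} [ 0.4659 -0.3191  0.094 ] [288.07487582 305.13022951]
crock {'centre': [290.4, 342.6], 'p': 0.92} [ 0.4693 -0.3188  0.    ] [287.60735336 344.77301201]
0.085 [304.25633121 333.95030043]
0.093 [304.43753942 330.25746015]
```

The average of -2.9 N fits the outer lid alone (the pair read about -4.3 N). I'll continue straight up.

```bash
python3 -m inch '[[[0,0,0.015],[0,0,0]],[[0,0,0.035],[0,0,0]],[[0,0,0.06],[0,0,0]],[[0,0,0.09],[0,0,0]],[[0,0,0.12],[0,0,0]],[[0,0,0.15],[0,0,0]],[[0,0,0.18],[0,0,0]],[[0,0,0.21],[0,0,0]],[[0,0,0.24],[0,0,0]],[[0,0,0.27],[0,0,0]],[[0,0,0.28],[0,0,0]],[[0,0,0.28],[0,0,0]]]'
python3 - <<'E'
from h import *
F=[]
for i in range(8):
    im=bot.read_camera('side'); s=bot.observe(); F.append(s['contact_force'])
print(np.mean(F,0),s['tool_pos'],s['width'],s['gripper_force'],s['clock'])
c=cam('side'); cv2.imwrite('pics/s6.png',im[:,:,::-1])
for q,z in [('inner_lid',.069),('outer_lid',.155),('crock',0)]:
    for r in bot.spot_point('side',q)[:1]: print(q,r,at_z(c,r['centre'],z).round(4), proj(c,(.4633,-.3205,z)))
h=cv2.cvtColor(im,cv2.COLOR_RGB2HSV);m=((h[:,:,0]<20)&(h[:,:,1]>110)).astype(np.uint8)[240:360,240:340]
n,l,st,ce=cv2.connectedComponentsWithStats(m)
print(st[1:][st[1:,4]>15]+[240,240,0,0,0])
for P in [(.4633,-.3205,.134),(.4633,-.3205,.081),(.4633,-.3205-.04,.081),(.4633,-.3205-.057,.155)]: print(P,proj(c,P))
E
```

```text
clock: 14.65
tool_pos: [0.4636, -0.3202, 0.1988]
tool_rot: [0.001, 0.232, 0.973, -0.0]
contact_force: [-0.2, -0.5, -3.0]
width: 0.0413
gripper_force: 61.0
[ 0.11596584  0.3072857  -3.01275963] [ 0.46310038 -0.31971035  0.19741214] 0.04116198646076616 61.00003246217966 15.05
inner_lid {'centre': [289.2, 319.6], 'p': 0.62} [ 0.4622 -0.3268  0.069 ] [287.94236578 316.36619599]
outer_lid {'centre': [287.7, 271.9], 'p': 0.82} [ 0.4655 -0.314   0.155 ] [288.42703684 275.26932737]
[[ 247  242   83   93 4947]]
(0.4633, -0.3205, 0.134) [288.3008791  285.96666101]
(0.4633, -0.3205, 0.081) [288.00517421 311.04046084]
(0.4633, -0.3605, 0.081) [300.76100562 330.56170586]
(0.4633, -0.3775, 0.155) [308.61279494 303.07326105]
```

Numbers agree. The inner lid's wood is still visible inside the crock, with its origin at row 320 against 316 expected when seated. The outer lid is held with its underside at about 0.163 m.

```bash
python3 -c "
from rig import bot
print(bot.hand_in())"
```

```text
the job is handed in; nothing more can be done
None
```

I handed the job in with the pair seated in the larger crock, the inner lid still on its ledge, and the outer lid held about 0.163 m up over the crock; the hand-in gave no verdict, and I confirmed that final state from force readings and camera detections because my picture views were used up.

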